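Turn the blue flan mould over onto its plate

TASK

Two flan turners stand on the worktop, one holding a blue mould and one a red mould, each with a white plate, marked in the mould's colour, lying face down on top. By its black crank knob, swing the cage of the blue one half a turn over the top until it stops, so that plate and mould go over together and the blue mould ends upside down on top of its plate, then let go. Leave the red mould the way up it is.

Things in the scene. Friction and masses are not known exactly. Their poses are not given: they have to be found in the camera images.
- blue_turner_knob (a point): Middle of the black crank knob (grip here) on the robot's side of the blue mould's turner: cylinder 22 mm thick, 48 long, free-spinning, parallel to the axle. x axis: along the axle, knob to cage. At the start y is level left, z up, and the knob is 85 mm left (+y) of the axle. It turns only up over the axle and down to the right, radius 85 mm, 180 degrees to a stop. Crank arm 28 mm off along +x.
- blue_mould: Blue round mould, 112 mm wide, 40 high, loose by 2 to 5 mm in a wire cage on a level axle 100 mm above the worktop, in a fixed wooden stand 215 x 130 mm. The cage is stiff (1.5 N at the knob) and stays where left. Origin: centre of the mould's underside, z to its mouth. Start: z up, origin 74 mm high, under the axle. End: z down, origin 124 mm high.
- blue_plate: White round plate with a blue disc 62 mm wide under its foot, 116 mm across, 10 mm thick, lying face down on the blue mould's rim in the same cage. Origin: centre of its face, which touches the rim; z axis towards its foot. Start: z up, origin 114 mm above the worktop. End: z down, origin about 84 mm above the worktop, under the mould.
- red_mould: Red mould of the same shape and size with its own white plate (red disc under its foot), in a second, identical turner (black knob, same crank). Not to be turned. Origin at the centre of its underside, 74 mm above the worktop, z axis up towards its mouth.
There are look-alikes about, which are no part of the job. What is shaped like the blue_plate but brown is not meant.

How it is judged:
By the outcome, as a careful person would: the job done as asked, in the order asked, and still so for the second after the job is handed in, with the robot touching nothing.
It also fails if it takes over 42 s, if anything falls off the work surface, if the arm or the gripper's body presses on something with over 40 N, if the wrist force passes 120 N, or if a joint passes its speed limit or range.

ROBOT

A 6-joint arm with a two-finger parallel gripper is mounted at the origin on a cart in front of the work surface, level with it; the furniture and walls round the work are solid. World frame = base frame: x ahead of the robot, y to its left, z up, the work surface at z = 0. Lengths are in mm, angles in rad, forces in N, time in s.
With the tool pointing down it reaches from about 400 to 825 mm from the base axis. Payload 7 kg.
Tool frame: the origin (TCP) lies on the centre line of the jaws, within the pads' length; the fingertips stand 19 mm ahead of it and the grasp point (between the pads) is the TCP; z points along the fingers, y is the line along which they close (so a half turn about z gives the same grasp; the last joint's range is limited). The gripper opens to 85 mm and grips with 20 to 120 N. Pads are 22 mm wide; open, the fingers measure 114 mm over their backs; the gripper's body (76 mm by 85 mm) begins 54 mm behind the grasp point. The pads swing forward as they close: fully open they stand 13 mm farther back than shut.
Start: joints at [1.581, 0.359, 0.012, 0, -1.224, -0.288], TCP at [185.122, 649.096, 250.302] pointing down, gripper open.
Joint ranges: [-3.07, 3.07], [-1.43, 2.12], [-1.02, 1.25], [-3.03, 1.67], [-3.05, -0], [-3.03, 3.03]. Speed limits (rad/s): [2.39, 2.39, 3.01, 3.14, 3.14, 3.14].

INTERFACE

Orientations are given as a unit quaternion [w, x, y, z].
In Python, from bench import manip gives the robot as it stands. The module is installed in compiled form; this text tells all that it offers.
- The arm moves only by the tool servo_tool, never from a script. Its argument "series" is a list of rows, each an object of numbers: "x", "y", "z": the shift along the tool's x, y, z in m; "twist": the turn about the tool's z in rad. In form: [{"x": .., "y": .., "z": .., "twist": ..}, ...]. A call has 1 to 20 rows; each row is the pose to reach, as a shift and turn from the pose commanded when the call began, along the tool's axes at that moment; what a row does not reach only later rows make up. A row lasts 1/12 s, in which the tool goes at most 41.7 mm and 7.16 degrees, less where a joint would pass 70% of its speed; a pose out of reach is approached as far as the arm can. A call with a gripper value outside its range is refused whole. "gripper" is the opening in per cent of the stroke, from 0 (shut) to 100 (fully open), set as the call begins (left out, the last holds). The fingers move at their own pace and stop on an object; the grip force is fixed at half the most. Time passes only in rows, so rows that repeat a pose let the fingers close. It gives the time, the measured TCP pose, the force, the opening and the grip force at its end, in the units of the state.
- manip.observe(): the state, without advancing time (a new reading comes with each control period).
- manip.read_camera(name): name is "scene" or "top"; returns a dict with "pixels" (480x640x3 uint8, red, green, blue), "range_z" (480x640 float32, mm along the optical axis (not along the pixel's ray), 0 where there is no reading), "fx", "fy", "cx", "cy" (pixels), "xyz" and "rotation" of the camera in the world. Camera axes: x right, y down, z forward; pixel columns grow to the right and rows downward; lengths in mm; the calibration is good to about 2 mm. A picture is of the moment at which its call begins.
- manip.finish_job(): hands the job in; it is judged then, once.
Trained networks look in the newest picture that a camera, given by its name, has taken for a name from the list of things; names that differ only in an ending like _2 or _b are one class to them, and where a whole thing is asked for, a point or a joint stands for the part that bears it (a point fixed in the world has none). Each returns a list of dicts, best first, with "conf" (0 to 1); they miss things now and then, are a little off and sometimes report something else, mostly with a low value. They report only what shows in the picture. A call takes as long as a camera call. They do not tell look-alikes from the thing itself.
- manip.boxes_of(query, camera): "centre" ([column, row] in pixels, amid what is visible of it).
- manip.pinpoint(query, camera): "centre" ([column, row] in pixels: a listed point, or the origin of a listed thing).
The state is a dict: "time_s": time; "qpos": joint angles; "joint_velocities": joint speeds; "tau": joint torques, N m; "tool_pos": TCP position; "orientation": TCP orientation; "force": force on the tool from outside, world axes, zero at the start; "moment": the same for the moment, N m; "finger_gap": finger opening in mm; "gripper_force": force on a finger pad.
Only numpy, scipy, OpenCV 4.12 (cv2) and the standard library are available. Lean on these libraries where they do the work, as an engineer would, in place of code of your own. Each camera call takes 0.05 s, during which the arm holds its last target. There are 200 camera calls.

## Working session

There is one attempt and no reset: what is moved stays moved. The work goes in short steps, Python scripts to look and compute and a tool call to move; the robot and the scene stay as the last step left them, time stands still between calls to the robot, and variables do not carry over. Pictures are saved under pics/ and viewed, at most 10 in all, crops included, and the job is handed in when it is done.

Besides the shell and the picture viewer there is one more tool, called after "Emit:" as a command line: name --argument value ..., lists and objects as JSON in quotes. servo_tool: Moves the arm, as the interface text tells. Its arguments: {"type":"object","properties":{"series":{"type":"array"},"gripper":{"type":"number"}},"required":["series"]}

```bash
mkdir -p pics; cat > h.py <<'E'
import numpy as np, cv2
from bench import manip
def world(c,u,v,z=None):
    u0,v0=int(round(u)),int(round(v))
    p=c["range_z"][v0-2:v0+3,u0-2:u0+3]; p=p[p>0]
    d=np.median(p) if z is None else z
    R=np.array(c["rotation"]).reshape(3,3)
    return R@np.array([(u-c["cx"])/c["fx"]*d,(v-c["cy"])/c["fy"]*d,d])+np.array(c["xyz"])
E
python3 - <<'E'
from h import *
s=manip.observe(); print(s)
for n in("scene","top"):
    c=manip.read_camera(n); cv2.imwrite(f"pics/{n}0.png",c["pixels"][:,:,::-1]); print(n,c["xyz"],c["rotation"],c["fx"])
    for q in("blue_turner_knob","blue_mould","blue_plate","red_mould"):
        for r in manip.pinpoint(q,n)[:4]:
            print(q,r["conf"],np.round(r["centre"]),np.round(world(c,*r["centre"])))
E
```

```text
{'time_s': 0.0, 'qpos': array([ 1.58111582e+00,  3.59365177e-01,  1.10385306e-02, -3.60092595e-04,
       -1.22410096e+00, -2.88100760e-01]), 'joint_velocities': array([-0.0027122 ,  0.00063657, -0.00058523,  0.00167552, -0.00123431,
        0.0005158 ]), 'tau': array([ 1.69150599e-04, -5.83322453e+01,  2.93421525e+01,  6.93690285e+00,
       -5.97874561e-03,  3.52082949e-06]), 'tool_pos': array([184.99600684, 648.67133758, 249.36705897]), 'orientation': array([ 8.31743046e-04,  9.90361357e-01, -1.38505194e-01, -4.61520280e-05]), 'force': array([ 0.10378976, -0.74343294,  0.49921136]), 'moment': array([-0.01677421, -0.01460041, -0.01215884]), 'gripper_force': 0.0, 'finger_gap': 85.34455337200396}
scene [-168.9508158  -402.35198818  651.7190479 ] [-0.41725737  0.77650122 -0.41890621  0.21785253] 533.9386196377392Traceback (most recent call last):
  File "<stdin>", line 7, in <module>
  File "h.py", line 7, in world
    R=np.array(c["rotation"]).reshape(3,3)
ValueError: cannot reshape array of size 4 into shape (3,3)
```

```bash
sed -i 's/R=np.array.*/w,x,y,zq=c["rotation"]; R=Rotation.from_quat([x,y,zq,w]).as_matrix()/; 1a from scipy.spatial.transform import Rotation' h.py
python3 - <<'E'
from h import *
for n in("scene","top"):
    c=manip.read_camera(n); cv2.imwrite(f"pics/{n}0.png",c["pixels"][:,:,::-1]); print(n,c["xyz"],c["rotation"],c["fx"])
    np.savez(f"{n}0.npz",**c)
    for q in("blue_turner_knob","blue_mould","blue_plate","red_mould"):
        for r in manip.pinpoint(q,n)[:4]:
            print(q,r["conf"],np.round(r["centre"]),np.round(world(c,*r["centre"])))
E
```

```text
scene [-168.9508158  -402.35198818  651.7190479 ] [-0.41725737  0.77650122 -0.41890621  0.21785253] 533.9386196377392
blue_turner_knob 0.71 [221. 231.] [425. 209. 103.]
blue_mould 0.61 [288. 213.] [542. 139. 105.]
blue_plate 0.89 [189. 240.] [461. 346.  11.]
blue_plate 0.56 [288. 195.] [573. 160. 124.]
red_mould 0.8 [485. 275.] [ 541. -251.  117.]
top [ 289.95680292   53.5910351  1154.74049634] [ 0.0639363  -0.69985334  0.70772125 -0.0724436 ] 529.5937235967597
blue_turner_knob 0.84 [226. 275.] [424. 221. 108.]
blue_mould 0.69 [253. 194.] [585. 167. 123.]
blue_plate 0.97 [251. 196.] [580. 169. 128.]
blue_plate 0.68 [169. 265.] [460. 360.   8.]
```

View pics/scene0.png

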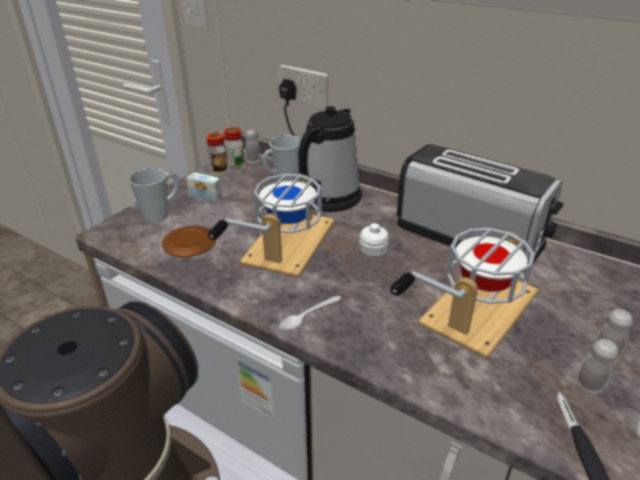

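View pics/top0.png

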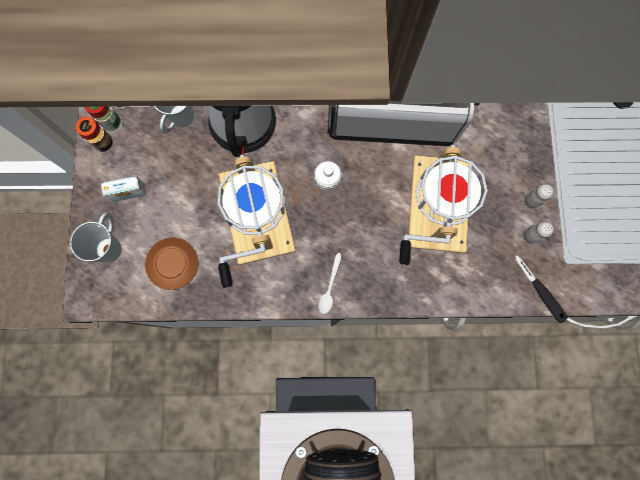

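The blue turner has its disc at top (251,197) and its knob at (225,273). The red turner's disc is at (454,188) with its knob at (405,251). The brown disc at (171,264) is the look-alike plate. The blue knob is the one to use, because its crank belongs to the cage holding the blue mould. I'll confirm that in a crop and measure.

```bash
python3 - <<'E'
from h import *
def cloud(c):
    v,u=np.mgrid[0:480,0:640]; d=c["range_z"]
    w,x,y,z=c["rotation"]; R=Rotation.from_quat([x,y,z,w]).as_matrix()
    return np.stack([(u-c["cx"])/c["fx"]*d,(v-c["cy"])/c["fy"]*d,d],-1)@R.T+c["xyz"]
for n in("top","scene"):
    c=np.load(n+"0.npz"); P=cloud(c); im=c["pixels"]; hsv=cv2.cvtColor(im,cv2.COLOR_RGB2HSV); ok=c["range_z"]>0
    near=lambda x,y,r: ok&(np.hypot(P[...,0]-x,P[...,1]-y)<r)
    m=near(424,218,55)&(P[...,2]>80)&(P[...,2]<135)&(im.max(-1)<70)
    q=P[m]; rect=cv2.minAreaRect(q[:,:2].astype(np.float32)); print(n,"knob",m.sum(),np.round(q.mean(0),1),np.round(q.min(0)),np.round(q.max(0)),rect)
    m=near(580,169,60)&(hsv[...,0]>100)&(hsv[...,0]<130)&(hsv[...,1]>120)&(P[...,2]>117)
    q=P[m]; print("disc",m.sum(),np.round(np.median(q,0),1),cv2.minEnclosingCircle(q[:,:2].astype(np.float32)))
    m=near(570,160,150)&(hsv[...,0]>10)&(hsv[...,0]<25)&(hsv[...,1]>80)&(P[...,2]>5)&(P[...,2]<40)
    q=P[m]; print("base",m.sum(),cv2.minAreaRect(q[:,:2].astype(np.float32)),np.round(np.median(q[:,2])))
    # highest things
    m=near(575,165,90)&(P[...,2]>132)&(P[...,2]<300); print("cage",np.percentile(P[m][:,2],[50,95,99]),np.round(P[m].min(0)),np.round(P[m].max(0)))
    if n=="top":
        cv2.imwrite("pics/crop.png",cv2.resize(im[140:300,200:310,::-1],None,fx=3.5,fy=3.5,interpolation=cv2.INTER_CUBIC))
        m=(c["range_z"]>0)&(P[...,2]>220); 
        q=P[m&(np.mgrid[0:480,0:640][0]<110)]; print("cabinet", np.percentile(q[:,2],[1,50]),q[:,0].min())
        k=near(640,200,130)&(P[...,2]>120); print("kettle",P[k&(im.max(-1)<60)].min(0),P[k].max(0))
E
```

```text
top knob 256 [425.  221.7 106.7] [401. 208.  91.] [452. 238. 114.] ((426.6602783203125, 223.1285400390625), (48.97946548461914, 21.958839416503906), 12.843779563903809)
disc 554 [580.  171.8 121.9] ((580.3560791015625, 171.85382080078125), 30.481069564819336)
base 1675 ((579.704345703125, 171.05450439453125), (215.38221740722656, 129.35231018066406), 12.950098037719727) 10.0
cage [132.74807947 134.33524841 135.53952531] [514. 107. 132.] [642. 235. 136.]
cabinet [503.55795545 517.09383066] 598.1188430378281
kettle [598.36032763  76.92773419 120.86032741] [763.51860538 329.67092576 520.55232438]
scene knob 217 [421.6 214.6 106.5] [402. 205.  91.] [450. 228. 113.] ((426.2444763183594, 217.85569763183594), (46.123077392578125, 20.82672691345215), 11.32507038116455)
disc 232 [580.2 167.  124.5] ((580.251708984375, 169.76759338378906), 29.941320419311523)
base 2549 ((580.3334350585938, 167.74594116210938), (217.13717651367188, 131.8888702392578), 12.944396018981934) 13.0
cage [132.91533637 134.37025431 135.01956799] [515. 102. 132.] [647. 232. 136.]
```

View pics/crop.png

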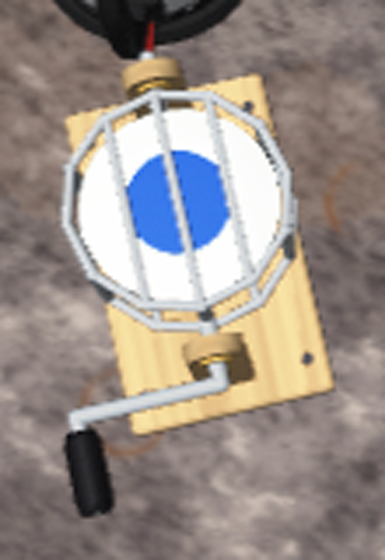

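The crop shows the blue disc in the cage, with its crank leading to the black knob at crop (88,470). So this is the knob meant: K≈(426.5, 221, 100.5), axle yaw ≈12.95°. Next I move above the knob.

Emit:
servo_tool --series '[{"x": 0.01,"y": 0.01,"z": 0,"twist": -0.02},{"x": 0.03,"y": 0.03,"z": 0,"twist": -0.05},{"x": 0.055,"y": 0.055,"z": 0,"twist": -0.09},{"x": 0.08,"y": 0.08,"z": 0,"twist": -0.13},{"x": 0.105,"y": 0.105,"z": 0,"twist": -0.17},{"x": 0.13,"y": 0.13,"z": 0,"twist": -0.21},{"x": 0.155,"y": 0.155,"z": 0,"twist": -0.25},{"x": 0.18,"y": 0.18,"z": 0,"twist": -0.29},{"x": 0.205,"y": 0.205,"z": 0,"twist": -0.33},{"x": 0.23,"y": 0.23,"z": 0,"twist": -0.37},{"x": 0.255,"y": 0.255,"z": 0,"twist": -0.41},{"x": 0.28,"y": 0.28,"z": 0,"twist": -0.44},{"x": 0.305,"y": 0.305,"z": 0.01,"twist": -0.47},{"x": 0.325,"y": 0.325,"z": 0.02,"twist": -0.49},{"x": 0.34,"y": 0.34,"z": 0.035,"twist": -0.505},{"x": 0.347,"y": 0.347,"z": 0.05,"twist": -0.5055},{"x": 0.347,"y": 0.347,"z": 0.05,"twist": -0.5055},{"x": 0.347,"y": 0.347,"z": 0.05,"twist": -0.5055},{"x": 0.347,"y": 0.347,"z": 0.05,"twist": -0.5055}]' --gripper 100

```text
time_s: 2.18
tool_pos: [424.0, 220.9, 201.1]
orientation: [-0.0, 0.994, 0.114, 0.0]
force: [-1.2, 0.3, 0.7]
finger_gap: 85.0
gripper_force: 0.0
```

Emit:
servo_tool --series '[{"x": 0,"y": 0,"z": 0.015,"twist": 0},{"x": 0,"y": 0,"z": 0.035,"twist": 0},{"x": 0,"y": 0,"z": 0.055,"twist": 0},{"x": 0,"y": 0,"z": 0.075,"twist": 0},{"x": 0,"y": 0,"z": 0.09,"twist": 0},{"x": 0,"y": 0,"z": 0.1,"twist": 0},{"x": 0,"y": 0,"z": 0.1,"twist": 0},{"x": 0,"y": 0,"z": 0.1,"twist": 0},{"x": 0,"y": 0,"z": 0.1,"twist": 0}]'

```text
time_s: 2.93
tool_pos: [424.1, 221.4, 101.5]
orientation: [-0.001, 0.993, 0.114, 0.001]
force: [0.0, -0.6, 1.5]
finger_gap: 85.2
gripper_force: 0.0
```

Emit:
servo_tool --series '[{"x": 0,"y": 0,"z": 0,"twist": 0},{"x": 0,"y": 0,"z": 0,"twist": 0},{"x": 0,"y": 0,"z": 0,"twist": 0},{"x": 0,"y": 0,"z": 0,"twist": 0},{"x": 0,"y": 0,"z": 0,"twist": 0},{"x": 0,"y": 0,"z": 0,"twist": 0},{"x": 0,"y": 0,"z": 0,"twist": 0},{"x": 0,"y": 0,"z": 0,"twist": 0},{"x": 0,"y": 0,"z": 0,"twist": 0},{"x": 0,"y": 0,"z": 0,"twist": 0}]' --gripper 0

```text
time_s: 3.77
tool_pos: [423.6, 220.8, 100.6]
orientation: [-0.0, 0.994, 0.114, 0.0]
force: [-4.8, 2.7, 4.1]
finger_gap: 20.4
gripper_force: 58.6
```

Emit:
servo_tool --series '[{"x": 0,"y": 0.0003,"z": -0.0067,"twist": 0},{"x": 0,"y": 0.001,"z": -0.0133,"twist": 0},{"x": 0,"y": 0.0023,"z": -0.0198,"twist": 0},{"x": 0,"y": 0.0042,"z": -0.0263,"twist": 0},{"x": 0,"y": 0.0065,"z": -0.0325,"twist": 0},{"x": 0,"y": 0.0093,"z": -0.0386,"twist": 0},{"x": 0,"y": 0.0125,"z": -0.0444,"twist": 0},{"x": 0,"y": 0.0162,"z": -0.05,"twist": 0},{"x": 0,"y": 0.0204,"z": -0.0552,"twist": 0},{"x": 0,"y": 0.0249,"z": -0.0601,"twist": 0},{"x": 0,"y": 0.0249,"z": -0.0601,"twist": 0},{"x": 0,"y": 0.0249,"z": -0.0601,"twist": 0}]'

```text
time_s: 4.77
tool_pos: [429.3, 196.2, 161.0]
orientation: [-0.001, 0.994, 0.113, 0.0]
force: [-5.8, 4.0, 6.4]
finger_gap: 19.9
gripper_force: 59.9
```

Emit:
servo_tool --series '[{"x": 0,"y": 0.0049,"z": -0.0045,"twist": 0},{"x": 0,"y": 0.0101,"z": -0.0087,"twist": 0},{"x": 0,"y": 0.0157,"z": -0.0124,"twist": 0},{"x": 0,"y": 0.0215,"z": -0.0156,"twist": 0},{"x": 0,"y": 0.0276,"z": -0.0184,"twist": 0},{"x": 0,"y": 0.0338,"z": -0.0207,"twist": 0},{"x": 0,"y": 0.0403,"z": -0.0226,"twist": 0},{"x": 0,"y": 0.0468,"z": -0.0239,"twist": 0},{"x": 0,"y": 0.0534,"z": -0.0246,"twist": 0},{"x": 0,"y": 0.0601,"z": -0.0249,"twist": 0},{"x": 0,"y": 0.0668,"z": -0.0246,"twist": 0},{"x": 0,"y": 0.0734,"z": -0.0239,"twist": 0},{"x": 0,"y": 0.0799,"z": -0.0226,"twist": 0},{"x": 0,"y": 0.0864,"z": -0.0207,"twist": 0},{"x": 0,"y": 0.0926,"z": -0.0184,"twist": 0},{"x": 0,"y": 0.0987,"z": -0.0156,"twist": 0},{"x": 0,"y": 0.1045,"z": -0.0124,"twist": 0},{"x": 0,"y": 0.1101,"z": -0.0087,"twist": 0},{"x": 0,"y": 0.1153,"z": -0.0045,"twist": 0},{"x": 0,"y": 0.1202,"z": 0,"twist": 0}]'

```text
time_s: 6.43
tool_pos: [456.3, 78.3, 159.7]
orientation: [0.0, 0.994, 0.114, -0.0]
force: [-1.7, 1.4, 0.3]
finger_gap: 20.2
gripper_force: 59.2
```

Emit:
servo_tool --series '[{"x": 0,"y": 0.0045,"z": 0.0049,"twist": 0},{"x": 0,"y": 0.0087,"z": 0.0101,"twist": 0},{"x": 0,"y": 0.0124,"z": 0.0157,"twist": 0},{"x": 0,"y": 0.0156,"z": 0.0215,"twist": 0},{"x": 0,"y": 0.0184,"z": 0.0276,"twist": 0},{"x": 0,"y": 0.0207,"z": 0.0338,"twist": 0},{"x": 0,"y": 0.0226,"z": 0.0403,"twist": 0},{"x": 0,"y": 0.0239,"z": 0.0468,"twist": 0},{"x": 0,"y": 0.0246,"z": 0.0534,"twist": 0},{"x": 0,"y": 0.0249,"z": 0.0601,"twist": 0},{"x": 0,"y": 0.0249,"z": 0.062,"twist": 0},{"x": 0,"y": 0.0249,"z": 0.062,"twist": 0},{"x": 0,"y": 0.0249,"z": 0.062,"twist": 0}]'

```text
time_s: 7.52
tool_pos: [461.9, 54.9, 100.1]
orientation: [-0.0, 0.993, 0.114, 0.0]
force: [-16.1, 6.4, 30.0]
finger_gap: 19.8
gripper_force: 62.4
```

Emit:
servo_tool --series '[{"x": 0,"y": 0,"z": -0.001,"twist": 0},{"x": 0,"y": 0,"z": -0.001,"twist": 0},{"x": 0,"y": 0,"z": -0.001,"twist": 0},{"x": 0,"y": 0,"z": -0.001,"twist": 0},{"x": 0,"y": 0,"z": -0.001,"twist": 0},{"x": 0,"y": 0,"z": -0.001,"twist": 0},{"x": 0,"y": 0,"z": -0.001,"twist": 0},{"x": 0,"y": 0,"z": -0.001,"twist": 0},{"x": 0,"y": 0,"z": -0.001,"twist": 0},{"x": 0,"y": 0,"z": -0.001,"twist": 0}]' --gripper 100

```text
time_s: 8.35
tool_pos: [462.0, 54.6, 99.4]
orientation: [0.0, 0.994, 0.114, -0.0]
force: [0.7, -0.1, -0.8]
finger_gap: 85.4
gripper_force: 0.0
```

Emit:
servo_tool --series '[{"x": 0,"y": 0,"z": -0.01,"twist": 0},{"x": 0,"y": 0,"z": -0.03,"twist": 0},{"x": 0,"y": 0,"z": -0.05,"twist": 0},{"x": 0,"y": 0,"z": -0.07,"twist": 0},{"x": 0,"y": 0,"z": -0.09,"twist": 0},{"x": 0,"y": 0,"z": -0.11,"twist": 0},{"x": 0,"y": 0,"z": -0.13,"twist": 0},{"x": 0,"y": 0,"z": -0.15,"twist": 0},{"x": 0,"y": -0.02,"z": -0.15,"twist": 0},{"x": 0,"y": -0.05,"z": -0.15,"twist": 0},{"x": 0,"y": -0.08,"z": -0.15,"twist": 0},{"x": 0,"y": -0.11,"z": -0.15,"twist": 0},{"x": 0,"y": -0.14,"z": -0.15,"twist": 0},{"x": 0,"y": -0.17,"z": -0.15,"twist": 0},{"x": 0,"y": -0.2,"z": -0.15,"twist": 0},{"x": 0,"y": -0.22,"z": -0.15,"twist": 0},{"x": 0,"y": -0.22,"z": -0.15,"twist": 0}]'

```text
time_s: 9.77
tool_pos: [411.9, 272.0, 249.3]
orientation: [-0.0, 0.993, 0.115, 0.0]
force: [0.2, -0.3, -0.4]
finger_gap: 85.4
gripper_force: 0.0
```

```bash
python3 - <<'E'
from h import *
a=[]
for n in("scene","top"):
    c=manip.read_camera(n); a.append(cv2.resize(c["pixels"][100:340,180:580,::-1],(800,480))[:, :] if n=="scene" else c["pixels"][80:320,120:520,::-1])
    for q in("blue_turner_knob","blue_mould","blue_plate","red_mould"):
        for r in manip.pinpoint(q,n)[:2]: print(n,q,r["conf"],np.round(r["centre"]),np.round(world(c,*r["centre"])))
cv2.imwrite("pics/end.png",np.vstack([cv2.resize(x,(480,288)) for x in a]))
E
```

```text
scene blue_turner_knob 0.74 [302. 247.] [456.  47. 110.]
scene blue_mould 0.64 [282. 192.] [575. 178. 125.]
scene blue_plate 0.62 [187. 241.] [457. 347.  11.]
scene blue_plate 0.48 [287. 210.] [546. 146. 109.]
scene red_mould 0.65 [486. 274.] [ 542. -253.  120.]
top blue_turner_knob 0.83 [306. 257.] [460.  61. 108.]
top blue_mould 0.94 [249. 200.] [574. 173. 123.]
```

View pics/end.png

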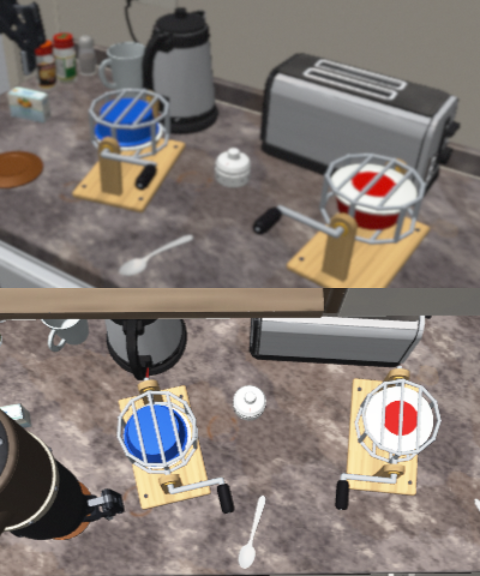

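The picture shows the blue mould upside down in its cage at (155,432), with the crank over on the right and the knob at (226,498). The red turner has not moved. One check that the cage is level at its stop, then hand in.

```bash
python3 - <<'E'
from h import *
c=manip.read_camera("top"); v,u=np.mgrid[0:480,0:640]; d=c["range_z"]; w,x,y,z=c["rotation"]
P=np.stack([(u-c["cx"])/c["fx"]*d,(v-c["cy"])/c["fy"]*d,d],-1)@Rotation.from_quat([x,y,z,w]).as_matrix().T+c["xyz"]
im=c["pixels"]; hsv=cv2.cvtColor(im,cv2.COLOR_RGB2HSV)
m=(np.hypot(P[...,0]-462,P[...,1]-55)<50)&(P[...,2]>80)&(P[...,2]<135)&(im.max(-1)<70); print("knob",P[m].mean(0),P[m][:,2].max())
m=(np.hypot(P[...,0]-580,P[...,1]-170)<60)&(hsv[...,0]>100)&(hsv[...,0]<130)&(hsv[...,1]>120)&(P[...,2]>112)&(P[...,2]<130)
q=P[m]; f=np.linalg.lstsq(np.c_[q[:,:2]-q[:,:2].mean(0),np.ones(len(q))],q[:,2],rcond=None)[0]; tilt=np.degrees(np.hypot(*f[:2])); print("mould",q.mean(0),"tilt",tilt)
if tilt<3 and P[m].shape[0]>200: print(manip.finish_job())
E
```

```text
knob [463.05203743  57.54691456 106.52400554] 114.50953894212148
mould [576.31405387 176.72472959 121.81782181] tilt 1.2243301104058706
the job is handed in; nothing more can be done
None
```

The blue turner's cage was swung half a turn to its stop, leaving the blue mould upside down and level above its plate. The knob was released, the red turner was left untouched, and the job was handed in at about 10 s.

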